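# Set the basin thermostat and shut its child lock

### The arm

A 6-joint arm with a two-finger parallel gripper is mounted at the origin on the work surface. World frame = base frame: x ahead of the robot, y to its left, z up, the work surface at z = 0. Lengths are in m, angles in degrees, forces in N, time in s.
With the tool pointing down it reaches from about 0.35 to 0.875 m from the base axis. Payload 4.2 kg.
Tool frame: the origin (TCP) lies at the very end of the fingers, on their centre line; the grasp point (between the pads) lies 19 mm behind it; z points along the fingers, y is the line along which they close (so a half turn about z gives the same grasp; the last joint's range is limited). The gripper opens to 87 mm and grips with 3 to 60 N. Pads are 19 mm wide; open, the fingers measure 117 mm over their backs; the gripper's body (75 mm by 190 mm) begins 51 mm behind the grasp point.
Start: joints at [-62.475, 22.042, 0.453, 0, -68.411, -14.817], TCP at [0.138, -0.61, 0.223] pointing down, gripper open.
Joint ranges: [-179.83, 179.83], [-69.29, 118.12], [-61.27, 80.66], [-181.25, 117.63], [-171.15, -9.14], [-177.46, 177.46]. Speed limits (degrees/s): [159.86, 159.86, 180, 180, 180, 180].

### API

Orientations are given as a 3x3 rotation matrix whose columns are the frame's x, y, z axes.
In Python, from station import r gives the robot as it stands.
- The arm moves only by the tool jog_arm, never from a script. Its argument "plan" is text: rows parted by semicolons, each of 7 numbers parted by spaces: the shift along the tool's x, y, z normalised to -1 to 1, where 1 is 0.025 m, then the turn, a rotation vector about the tool's x, y, z normalised to -1 to 1, where 1 is 8 degrees, then the closure, from -1 (fully open) to 1 (shut). A call has exactly 10 rows; each row shifts and turns the commanded pose from where the row before left it, along the tool's axes as they then stand; what a row does not reach is not made up. A row lasts 1/10 s, in which the tool goes at most 50 mm and 8.59 degrees, less where a joint would pass 70% of its speed; a pose out of reach is approached as far as the arm can. A call with a number of a shift or a turn outside -1 to 1 is refused whole. A call with a gripper value outside its range is refused whole. The fingers move at their own pace and stop on an object; the grip force is fixed at half the most. Time passes only in rows, so rows that do not move let the fingers close, or fill a call up. It gives the time, the measured TCP pose, the force, the opening and the grip force at its end, in the units of the state.
- r.sense(): the state, without advancing time (a new reading comes with each control period).
- r.capture(name): name is "scene" or "top" or "wrist"; returns (picture, depth): 420x560x3 uint8, red, green, blue; 420x560 float32, m along the optical axis (not along the pixel's ray), 0 where there is no reading.
- r.get_calibration(name): a dict with "mtx" (3x3 intrinsics, pixels), "extrinsics" (4x4, takes a point from camera to world coordinates). Camera axes: x right, y up, looking along -z (the intrinsics and any distortion apply to the point x, -y, -z); pixel columns grow to the right and rows downward; lengths in m; the calibration is good to about 2 mm. A picture is of the moment at which its call begins: read the wrist's pose just before it. get_calibration takes no time and is no camera call; for the wrist camera it gives the pose at the moment of the call.
- r.finish_job(): hands the job in; it is judged then, once.
The state is a dict: "time_s": time; "joints": joint angles; "joint_velocities": joint speeds; "effort": joint torques, N m; "tcp_pos": TCP position; "ee_rot": TCP orientation; "wrist_force": force on the tool from outside, world axes, zero at the start; "moment": the same for the moment, N m; "gripper_width": opening from 0.0 (shut) to 1.0 (fully open); "gripper_force": force on a finger pad.
Only numpy, scipy, OpenCV 4.12 (cv2) and the standard library are available. Lean on these libraries where they do the work, as an engineer would, in place of code of your own. Each camera call takes 0.05 s, during which the arm holds its last target. There are 200 camera calls.

### The job

Turn the black temperature knob on the basin's white thermostat console until its white pointer points at the red tab on the dial. Then slide the clear blue-edged child-lock cover over the knob until it is fully home against its end stop, leaving the pointer on the tab. Leave the other things on the counter where they are.

Things in the scene. Friction and masses are not known exactly. Their poses are not given: they have to be found in the camera images.
- console: White thermostat console fixed to the counter, 140 (its x) by 290 (its y) by 30 mm high, with two low rails (top 34 mm above the counter) along its y. Origin: centre of its underside, on the counter; z up. The knob's axis stands at local y = +85 mm. A steel end stop, 12 mm high, lies along its +y edge. The cover is parked at its -y end.
- knob (a joint): Angle of the black temperature knob (rad), range -0.2 to 2.9, about a vertical axis. It grows as the knob turns clockwise seen from above. At 0 the pointer looks along the console's -x; at pi/2 along the console's +y. It has light friction and stays where it is left.
- tab (a joint): Angle of the red tab round the same axis, measured in the same way: pointer and tab meet when knob = tab. The tab is set for good and cannot be turned or felt.
- knob_grip (a point): Point on the knob's axis at mid-height of its bar grip, 57.5 mm above the counter. The bar is 60 mm long (along the pointer), 16 mm thick, and stands 31 mm tall (42 to 73 mm above the counter) on a round skirt of 37 mm radius. Its -x axis points along the pointer.
- pointer (a point): Where the white pointer aims: 43 mm from the knob's axis, 36 mm above the counter. A white line on the bar's top and a white dash on the skirt mark the pointer's side.
- red_tab (a point): Point on the red tab (10 by 9 by 6 mm, 9 mm across the pointer's path), 43 mm from the knob's axis, 36 mm above the counter.
- cover (a joint): Travel of the child-lock cover along the console's +y (m): 0 is fully open, 0.14 is fully home over the knob, against the stop. Slides with about 2 N of friction and stays where it is left.
- cover_grip (a point): Middle of the blue grip fin on the cover's roof, 101 mm above the counter. The fin is 60 mm long along the console's x, 12 mm thick along the console's y (the sliding direction) and 30 mm tall (86 to 116 mm above the counter). The clear cover is 112 mm wide (x), 100 mm long (y), open on its +y side and below, roof top 86 mm and roof underside 81 mm above the counter; the fin is at its centre.
- saucer: Bystander: round brass soap saucer, 120 mm across, 22 mm high. Origin: centre of its underside.
- varnish: Bystander: squat amber glass nail varnish bottle with a black cap, 50 mm across, 75 mm high. Origin: centre of its underside.
- buffer: Bystander: wooden nail buffer block, 95 (x) by 30 by 26 mm. Origin: centre of its underside.
- pusher: Bystander: steel cuticle pusher lying along its x, 122 mm long, 8 mm thick. Origin: under its middle.
- cone: Bystander: white ceramic ring cone, 64 mm across its foot, 88 mm high. Origin: centre of its underside.
- tumbler: Bystander: blue ceramic tumbler, 66 mm across, 85 mm high. Origin: centre of its underside.

How it is judged (in metres and radians):
On the way, in this order (a step that is already met when the one before it is completed fails the run):
1. the pointer is on the red tab (within 4.5 mm, 6 degrees) while the cover is still open (less than 50 mm along) (distance between pointer and red_tab below 0.0045 m and value of joint cover below 0.05 m), for 0.3 s.
2. the cover is home over the knob with the pointer still on the tab (distance between pointer and red_tab below 0.0045 m and value of joint cover above 0.134 m), for 0.2 s.
At the end, for the whole second after the job is handed in: The pointer is within 4.5 mm (6 degrees) of the red tab's middle and the cover is within 6 mm of its end stop (all of step 2); the robot touches nothing.
It fails at once if a bystander is pushed more than 25 mm from its place or tipped over (distance of any of saucer, varnish, buffer, pusher, cone, tumbler from where it was at the start of the episode above 0.025 m or angle between any of saucer, varnish, buffer, pusher, cone, tumbler's own z axis and vertical above 0.6 rad).
It also fails if it takes over 64 s, if anything falls off the work surface, if the arm or the gripper's body presses on something with over 40 N, if the wrist force passes 120 N, or if a joint passes its speed limit or range.

## Working session

There is one attempt and no reset: what is moved stays moved. The work goes in short steps, Python scripts to look and compute and a tool call to move; the robot and the scene stay as the last step left them, time stands still between calls to the robot, and variables do not carry over. Pictures are saved under pics/ and viewed, at most 10 in all, crops included, and the job is handed in when it is done.

Besides the shell and the picture viewer there is one more tool, called after ">>>" in YAML: its name, and indented under it one key for each argument. jog_arm: Moves the arm, as the interface text tells. Scaled input: -1 to 1 covers 0.025 m each way for a shift and 8 degrees each way for a turn. Its arguments: {"type":"object","properties":{"plan":{"type":"string"}},"required":["plan"]}

```bash
mkdir -p pics; ls
cat > h.py <<'E'
import numpy as np,cv2
from station import r
def cap(n):
    c=r.get_calibration(n); p,d=r.capture(n); return p,d,np.array(c['mtx']),np.array(c['extrinsics'])
def save(p,f): cv2.imwrite(f,p[:,:,::-1])
def cloud(d,K,E):
    v,u=np.mgrid[:d.shape[0],:d.shape[1]]
    P=np.stack([(u-K[0,2])/K[0,0]*d,-(v-K[1,2])/K[1,1]*d,-d],-1)
    return P@E[:3,:3].T+E[:3,3]
def ray(uv,K,E,z):
    uv=np.atleast_2d(uv).astype(float)
    D=np.c_[(uv[:,0]-K[0,2])/K[0,0],-(uv[:,1]-K[1,2])/K[1,1],-np.ones(len(uv))]@E[:3,:3].T
    return E[:3,3]+D*((z-E[2,3])/D[:,2])[:,None]
E
python3 - <<'E'
from h import *
p1,*_=cap('scene');p2,d,K,Em=cap('top')
save(p1,'pics/a_scene.png');save(p2,'pics/a_top.png')
print(r.sense()['time_s'],r.get_calibration('top'))
E
```

```text
pics
0.1 {'mtx': array([[514.54017128,   0.        , 279.88925768],
       [  0.        , 514.54017128, 197.74712837],
       [  0.        ,   0.        ,   1.        ]]), 'extrinsics': array([[ 1.91288543e-02,  9.97762404e-01, -6.40645956e-02,
         4.88835591e-01],
       [-9.99815033e-01,  1.92174852e-02,  7.67476528e-04,
         9.63369561e-02],
       [ 1.99691964e-03,  6.40380648e-02,  9.97945459e-01,
         1.03346582e+00],
       [ 0.00000000e+00,  0.00000000e+00,  0.00000000e+00,
         1.00000000e+00]])}
```

View pics/a_scene.png

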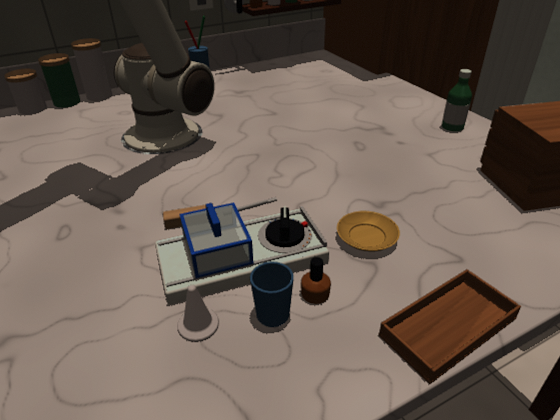

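View pics/a_top.png

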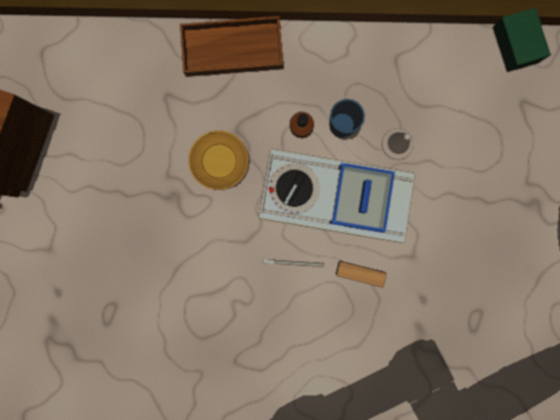

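The scene view shows the console in the middle, with the cover at about (217,238) and the knob at (285,233). The top view has the knob at (294,188), the red tab at (271,189) and the cover fin at (365,196). The varnish bottle and tumbler stand beside the console.

Run:
```python
from h import *
p,d,K,Em=cap('top')
cv2.imwrite('pics/b.png',cv2.resize(p[140:250,250:420,::-1],None,fx=4.5,fy=4.5,interpolation=cv2.INTER_CUBIC))
hsv=cv2.cvtColor(p,cv2.COLOR_RGB2HSV); H,S,V=cv2.split(hsv)
roi=np.zeros_like(H);roi[140:250,250:420]=1
def comp(m,z,n):
    k,l,s,c=cv2.connectedComponentsWithStats((m&(roi>0)).astype(np.uint8))
    for i in range(1,k):
        if s[i,4]>5:
            pts=np.argwhere(l==i)[:,::-1]
            w=ray(pts,K,Em,z); rc=cv2.minAreaRect((w[:,:2]*1000).astype(np.float32))
            print(n,s[i,4],c[i].round(1),w.mean(0).round(4),'rect',np.round(rc[0],1),np.round(rc[1],1),round(rc[2],1))
comp(((H<8)|(H>172))&(S>130)&(V>60),.036,'red')
comp((V<45),.036,'black')
comp((H>105)&(H<130)&(S>120),.116,'blue')
P=cloud(d,K,Em)
for a in [(365,196),(355,180),(294,188),(330,190),(400,190),(300,260),(289,200),(271,189)]: print(a,P[a[1],a[0]].round(4))
```

```text
red 18 [271.  189.3] [0.5689 0.1132 0.036 ] rect [568.6 113.2] [5.9 7.8] 1.1
black 845 [294.5 187. ] [0.5743 0.0676 0.036 ] rect [572.5  68.5] [66.1 66.2] 46.1
blue 508 [361.5 198.6] [ 0.5491 -0.0503  0.116 ] rect [551.5 -51.9] [ 96.8 109.4] 81.6
blue 201 [365.1 195.9] [ 0.554  -0.0566  0.116 ] rect [554.3 -56.6] [11.2 57. ] 81.5
(365, 196) [ 0.5538 -0.0565  0.1155]
(355, 180) [ 0.5853 -0.0428  0.0853]
(294, 188) [0.5693 0.0695 0.073 ]
(330, 190) [ 0.5704 -0.0023  0.029 ]
(400, 190) [ 0.5728 -0.1385  0.0326]
(300, 260) [ 0.4312  0.0529 -0.0028]
(289, 200) [0.5467 0.0784 0.0708]
(271, 189) [0.5694 0.1131 0.0385]
```

View pics/b.png

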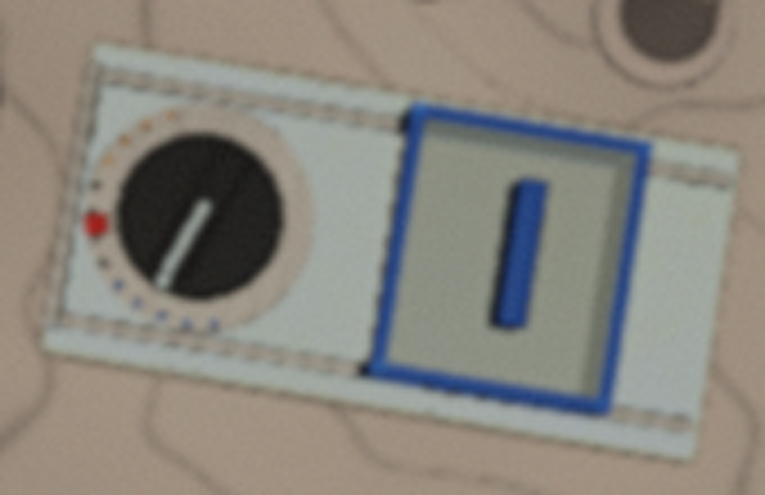

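The zoomed crop shows the knob centre at about (200,215) and the pointer line running from there to lower-left (165,285). The red tab is at (96,223), so the turn is clockwise. The fin is at (520,253), and the console is yawed about -8.5°.

Run:
```python
from h import *
s=r.sense();R=np.array(s['ee_rot']);print(R.round(3))
t=np.array([.50,.04,.28])-s['tcp_pos']
print('shift units',R.T@t/.025)
c=r.get_calibration('wrist');E=np.array(c['extrinsics']);print('cam in tool',R.T@(E[:3,3]-s['tcp_pos']),(R.T@E[:3,:3]).round(2).tolist(),c['mtx'][0][0])
```

```text
[[-0.976 -0.22  -0.   ]
 [-0.22   0.976  0.002]
 [ 0.     0.002 -1.   ]]
shift units [-19.85787381  22.15009167  -2.29603309]
cam in tool [ 0.07097092 -0.00029583 -0.16218367] [[-0.0, 0.97, 0.26], [1.0, 0.0, 0.0], [0.0, 0.26, -0.97]] 329.859887055282
```

>>> jog_arm:
  plan: "-.662 .738 -.07 0 0 0 -1;-.662 .738 -.07 0 0 0 -1;-.662 .738 -.07 0 0 0 -1;-.662 .738 -.07 0 0 0 -1;-.662 .738 -.07 0 0 0 -1;-.662 .738 -.07 0 0 0 -1;-.662 .738 -.07 0 0 0 -1;-.662 .738 -.07 0 0 0 -1;-.662 .738 -.07 0 0 0 -1;-.662 .738 -.07 0 0 0 -1"

```text
time_s: 1.15
tcp_pos: [0.2586, -0.3922, 0.2399]
ee_rot: [[-0.976, -0.22, -0.0], [-0.22, 0.976, 0.0], [0.0, 0.0, -1.0]]
wrist_force: [0.3, -0.3, 0.3]
gripper_width: 1.0
gripper_force: 0.0
```

>>> jog_arm:
  plan: "-.662 .738 0 0 0 0 -1;-.662 .738 0 0 0 0 -1;-.662 .738 0 0 0 0 -1;-.662 .738 0 0 0 0 -1;-.662 .738 0 0 0 0 -1;-.662 .738 0 0 0 0 -1;-.662 .738 0 0 0 0 -1;-.662 .738 0 0 0 0 -1;-.662 .738 0 0 0 0 -1;-.662 .738 0 0 0 0 -1"

```text
time_s: 2.15
tcp_pos: [0.3794, -0.1759, 0.2399]
ee_rot: [[-0.975, -0.22, -0.0], [-0.22, 0.975, 0.0], [0.0, 0.0, -1.0]]
wrist_force: [0.7, 0.1, -0.6]
gripper_width: 1.001
gripper_force: 0.0
```

>>> jog_arm:
  plan: "-.662 .738 0 0 0 0 -1;-.662 .738 0 0 0 0 -1;-.662 .738 0 0 0 0 -1;-.662 .738 0 0 0 0 -1;-.662 .738 0 0 0 0 -1;-.662 .738 0 0 0 0 -1;-.662 .738 0 0 0 0 -1;-.662 .738 0 0 0 0 -1;-.662 .738 0 0 0 0 -1;0 0 0 0 0 0 -1"

```text
time_s: 3.15
tcp_pos: [0.4891, 0.0197, 0.2396]
ee_rot: [[-0.975, -0.222, -0.0], [-0.222, 0.975, 0.0], [0.0, 0.0, -1.0]]
wrist_force: [-0.9, 0.4, 0.8]
gripper_width: 0.996
gripper_force: 0.0
```

Run:
```python
from h import *
s=r.sense();print(s['time_s'],s['joints'],s['tcp_pos'])
p,d,K,Em=cap('wrist');save(cv2.resize(p,(784,588),interpolation=cv2.INTER_CUBIC),'pics/c.png');np.savez('c.npz',p=p,d=d,K=K,E=Em)
print(Em[:3,3])
```

```text
3.15 [ 2.13597402e+01  7.98243022e+00 -1.63765478e+01 -6.76749415e-03
 -6.56470583e+01 -9.85062244e+01] [0.48906995 0.01971761 0.23957494]
[0.4199616  0.00362179 0.40176178]
```

View pics/c.png

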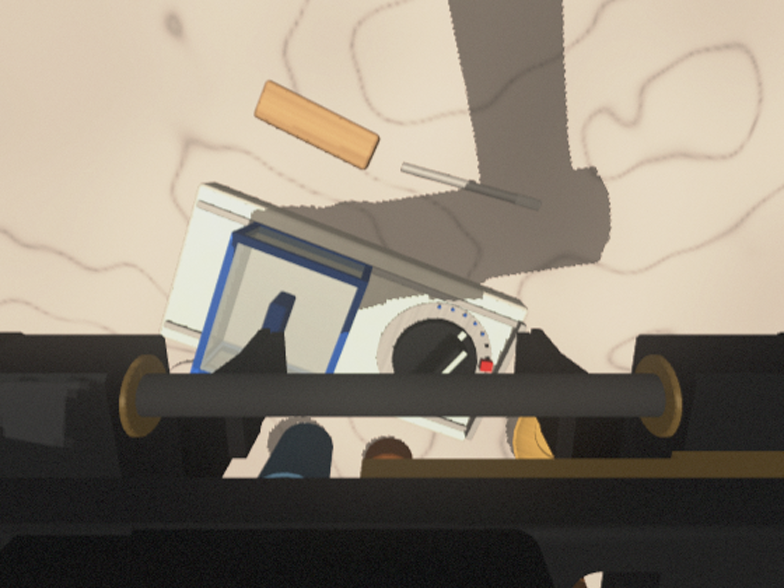

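The wrist view shows the pointer dash at (463,337), the pointer line at (455,362) and the tab at (486,366), partly hidden by the gripper. Joint 6 would hit its limit if I turned clockwise from here. I'll use the half-turn grasp, turning the tool -136° about its z.

>>> jog_arm:
  plan: "-.61 .9 0 0 0 0 -1;-.61 .9 0 0 0 0 -1;-.61 .9 0 0 0 0 -1;0 0 0 0 0 -1 -1;0 0 0 0 0 -1 -1;0 0 0 0 0 -1 -1;0 0 0 0 0 -1 -1;0 0 0 0 0 -1 -1;0 0 0 0 0 -1 -1;0 0 0 0 0 -1 -1"

```text
time_s: 4.2
tcp_pos: [0.5171, 0.0927, 0.24]
ee_rot: [[-0.359, -0.933, -0.001], [-0.933, 0.359, -0.0], [0.0, 0.001, -1.0]]
wrist_force: [-0.5, 0.1, 0.9]
gripper_width: 0.998
gripper_force: 0.0
```

>>> jog_arm:
  plan: "0 0 0 0 0 -1 -1;0 0 0 0 0 -1 -1;0 0 0 0 0 -1 -1;0 0 0 0 0 -1 -1;0 0 0 0 0 -1 -1;0 0 0 0 0 -1 -1;0 0 0 0 0 -1 -1;0 0 0 0 0 -1 -1;0 0 0 0 0 -1 -1;0 0 0 0 0 -1 -1"

```text
time_s: 5.2
tcp_pos: [0.5171, 0.0927, 0.24]
ee_rot: [[0.857, -0.515, -0.001], [-0.515, -0.857, -0.0], [-0.0, 0.001, -1.0]]
wrist_force: [-0.8, 0.4, -0.4]
gripper_width: 1.001
gripper_force: 0.0
```

Run:
```python
from h import *
s=r.sense();print(s['time_s'],s['joints'],s['tcp_pos'])
p,d,K,Em=cap('wrist');save(cv2.resize(p,(784,588),interpolation=cv2.INTER_CUBIC),'pics/d.png');np.savez('d.npz',p=p,d=d,K=K,E=Em)
print(Em[:3,3])
```

```text
5.2 [ 2.78643589e+01  1.16026616e+01 -1.17940595e+01 -9.91905710e-03
 -6.66433056e+01  3.11178969e+01] [0.51714195 0.09269826 0.23997464]
[0.57920017 0.05568663 0.40211786]
```

View pics/d.png

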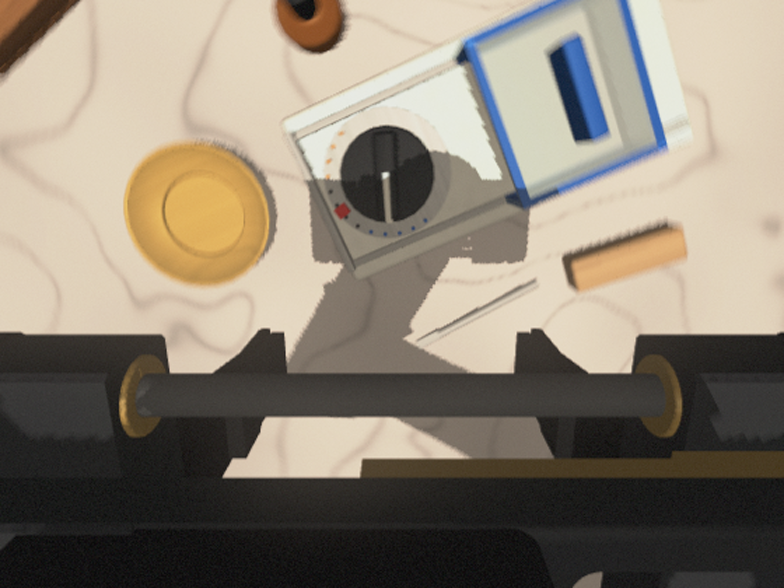

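In this clear wrist view the knob is centred near (387,174), with its bar almost along the image vertical. The pointer line ends at (391,218), the tab is at (343,211) and the fin at (578,88).

```bash
cat > m.py <<'E'
from h import *
def meas(p,d,K,Em,uv,rad=36):
    P=cloud(d,K,Em)
    hsv=cv2.cvtColor(p,cv2.COLOR_RGB2HSV); H,S,V=cv2.split(hsv)
    v,u=np.mgrid[:420,:560]; near=np.hypot(u-uv[0],v-uv[1])
    m=((V<75)&(S<110)&(near<rad)).astype(np.uint8)
    m=cv2.morphologyEx(m,cv2.MORPH_CLOSE,np.ones((7,7)))
    cs,_=cv2.findContours(m,cv2.RETR_EXTERNAL,cv2.CHAIN_APPROX_NONE)
    c=max(cs,key=cv2.contourArea); hull=cv2.convexHull(c)
    w=ray(c[:,0],K,Em,.042)[:,:2]
    # circle lsq
    A=np.c_[2*w,np.ones(len(w))];x=np.linalg.lstsq(A,(w**2).sum(1),rcond=None)[0]
    cen=x[:2];print('skirt cen',cen.round(4),'r',np.sqrt(x[2]+cen@cen).round(4))
    red=((H<7)|(H>173))&(S>140)&(near<rad+12)&(V>50)
    a=np.argwhere(red)[:,::-1]; rd=ray(a,K,Em,.036).mean(0)[:2]; print('red',len(a),a.mean(0),rd.round(4),'depth z',np.median(P[red][:,2]).round(4))
    ins=cv2.fillPoly(np.zeros((420,560),np.uint8),[hull],1)
    ins=cv2.erode(ins,np.ones((3,3)))
    wh=(ins>0)&(V>110)&(S<80)
    k,l,s,cc=cv2.connectedComponentsWithStats(wh.astype(np.uint8))
    az=lambda v:np.degrees(np.arctan2(v[1],v[0]))
    print('tab az',az(rd-cen).round(1),'r',np.linalg.norm(rd-cen).round(4))
    for i in range(1,k):
        if s[i,4]<4: continue
        b=np.argwhere(l==i)[:,::-1];z=np.median(P[l==i][:,2])
        q=ray(b,K,Em,z)[:,:2];vx,vy,*_=cv2.fitLine(q.astype(np.float32),cv2.DIST_L2,0,.01,.01).ravel()
        print('white',s[i,4],cc[i].round(1),'z',z.round(4),q.mean(0).round(4),'line az',az([vx,vy]).round(1),'az from cen',az(q.mean(0)-cen).round(1))
    top=(near<rad)&(P[:,:,2]>.066)&(P[:,:,2]<.08)
    rc=cv2.minAreaRect((P[top][:,:2]*1000).astype(np.float32));print('bar rect',rc,np.median(P[top][:,2]))
E
python3 - <<'E'
from m import *
f=np.load('d.npz');meas(f['p'],f['d'],f['K'],f['E'],(276,124))
P=cloud(f['d'],f['K'],f['E']);t=(P[:,:,2]>.105)&(P[:,:,2]<.125);t[210:]=0;t[:,:340]=0
print('fin',cv2.minAreaRect((P[t][:,:2]*1000).astype(np.float32)),np.median(P[t][:,2]))
p,d,K,Em=cap('top');print('TOP');meas(p,d,K,Em,(294,188),20)
P=cloud(d,K,Em);print(np.median(P[185:205,363:367,2]))
E
```

```text
skirt cen [0.5745 0.0697] r 0.0346
red 62 [244.0483871  150.38709677] [0.5695 0.1145] depth z 0.0378
tab az 96.4 r 0.0452
white 146 [275.9 139.3] z 0.0734 [0.5634 0.076 ] line az -27.9 az from cen 150.6
bar rect ((574.51611328125, 69.10914611816406), (15.981085777282715, 60.733131408691406), 61.269775390625) 0.07273292527005953
fin ((555.7569580078125, -57.04983139038086), (12.510486602783203, 59.984642028808594), 81.87246704101562) 0.11555387427758668
TOP
skirt cen [0.5758 0.0654] r 0.0308
red 0 [nan nan] [nan nan] depth z nan
tab az nan r nan
bar rect ((0.0, 0.0), (0.0, 0.0), 0.0) nan
0.1158344377343622m.py:15: RuntimeWarning: Mean of empty slice.
  a=np.argwhere(red)[:,::-1]; rd=ray(a,K,Em,.036).mean(0)[:2]; print('red',len(a),a.mean(0),rd.round(4),'depth z',np.median(P[red][:,2]).round(4))
  ret = um.true_divide(
  return _methods._mean(a, axis=axis, dtype=dtype,
  ret = ret.dtype.type(ret / rcount)
```

>>> jog_arm:
  plan: ".8 -.15 .5 0 0 0 -1;.82 -.12 .5 0 0 0 -1;.83 -.1 .5 0 0 0 -1;0 0 1 0 0 -.29 -1;0 0 1 0 0 0 -1;0 0 1 0 0 0 -1;0 0 1 0 0 0 -1;0 0 1 0 0 0 -1;0 0 .5 0 0 0 -1;0 0 0 0 0 0 -1"

```text
time_s: 6.3
tcp_pos: [0.5735, 0.069, 0.0633]
ee_rot: [[0.874, -0.486, -0.004], [-0.486, -0.874, -0.002], [-0.003, 0.003, -1.0]]
wrist_force: [0.1, 0.2, 0.7]
gripper_width: 1.0
gripper_force: 0.0
```

Run:
```python
from h import *
s=r.sense();R=np.array(s['ee_rot']);print(s['tcp_pos'],R[:,1],R.T@(np.array([.5745,.0691,.053])-s['tcp_pos'])/.025)
```

```text
[0.57354074 0.06899006 0.06329705] [-0.48639141 -0.87373448  0.00338429] [ 0.03257736 -0.02389921  0.41171096]
```

>>> jog_arm:
  plan: ".03 -.02 .45 0 0 0 -1;0 0 0 0 0 0 -1;0 0 0 0 0 0 1;0 0 0 0 0 0 1;0 0 0 0 0 0 1;0 0 0 0 0 0 1;0 0 0 0 0 0 1;0 0 0 0 0 0 1;0 0 0 0 0 0 1;0 0 0 0 0 0 1"

```text
time_s: 7.3
tcp_pos: [0.5758, 0.07, 0.0538]
ee_rot: [[0.875, -0.484, 0.0], [-0.484, -0.875, 0.0], [0.0, -0.0, -1.0]]
wrist_force: [-0.3, -1.2, 0.5]
gripper_width: 0.352
gripper_force: 0.0
```

Still closing at 0.352.

>>> jog_arm:
  plan: "0 0 0 0 0 0 1;0 0 0 0 0 0 1;0 0 0 0 0 0 1;0 0 0 0 0 0 1;0 0 0 0 0 0 1;0 0 0 0 0 0 1;0 0 0 0 0 0 1;0 0 0 0 0 0 1;0 0 0 0 0 0 1;0 0 0 0 0 0 1"

```text
time_s: 8.3
tcp_pos: [0.5751, 0.0688, 0.0537]
ee_rot: [[0.875, -0.484, -0.002], [-0.484, -0.875, -0.002], [-0.001, 0.002, -1.0]]
wrist_force: [-1.6, -5.2, 1.9]
gripper_width: 0.18
gripper_force: 30.0
```

>>> jog_arm:
  plan: "0 0 0 0 0 .76 1;0 0 0 0 0 .76 1;0 0 0 0 0 .76 1;0 0 0 0 0 .76 1;0 0 0 0 0 .76 1;0 0 0 0 0 .76 1;0 0 0 0 0 .76 1;0 0 0 0 0 .76 1;0 0 0 0 0 .76 1;0 0 0 0 0 0 1"

```text
time_s: 9.3
tcp_pos: [0.5742, 0.0683, 0.0537]
ee_rot: [[0.107, -0.994, -0.004], [-0.994, -0.107, -0.002], [0.002, 0.004, -1.0]]
wrist_force: [-2.0, -5.7, 3.8]
gripper_width: 0.185
gripper_force: 30.0
```

Run:
```python
from h import *
s=r.sense();R=np.array(s['ee_rot']);print(np.degrees(np.arctan2(R[1,1],R[0,1])),s['gripper_width'])
p,d,K,Em=cap('wrist');save(cv2.resize(p,(784,588),interpolation=cv2.INTER_CUBIC)[:,:],'pics/e.png');np.savez('e.npz',p=p,d=d,K=K,E=Em)
```

```text
-173.84548634614222 0.18517184986860816
```

View pics/e.png

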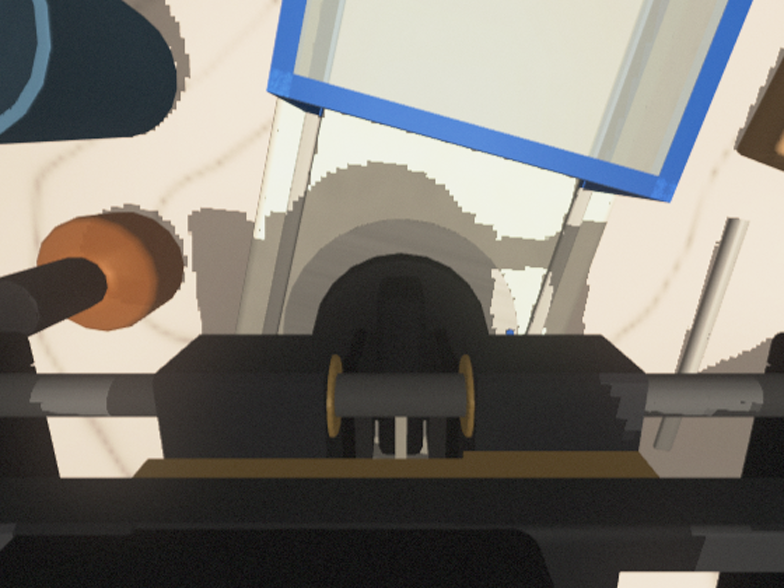

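The pads hold the bar at azimuth 96.2°, but the tab is hidden by the gripper. I'll release, rise and check.

>>> jog_arm:
  plan: "0 0 0 0 0 0 -1;0 0 0 0 0 0 -1;0 0 0 0 0 0 -1;0 0 0 0 0 0 -1;0 0 -.5 0 0 0 -1;0 0 -1 0 0 0 -1;0 0 -1 0 0 0 -1;-1 0 -1 0 0 0 -1;-1 0 -1 0 0 0 -1;-.4 0 -.5 0 0 0 -1"

```text
time_s: 10.35
tcp_pos: [0.5704, 0.1316, 0.1825]
ee_rot: [[0.112, -0.994, 0.005], [-0.994, -0.112, 0.002], [-0.002, -0.006, -1.0]]
wrist_force: [-0.0, -0.2, 0.2]
gripper_width: 0.967
gripper_force: 0.0
```

Run:
```python
from m import *
p,d,K,Em=cap('wrist');save(cv2.resize(p,(784,588),interpolation=cv2.INTER_CUBIC),'pics/f.png');np.savez('f.npz',p=p,d=d,K=K,E=Em)
q=np.linalg.inv(Em)@[.5745,.0691,.042,1];uv=K[:2,:2]@(np.array([q[0],-q[1]])/-q[2])+K[:2,2];print(uv)
meas(p,d,K,Em,uv,48)
```

```text
[290.3472986  124.78592591]
skirt cen [0.5742 0.0701] r 0.0348
red 82 [290.01219512 174.17073171] [0.5695 0.1145] depth z 0.0379
tab az 96.1 r 0.0447
white 201 [291.  143.4] z 0.0735 [0.5727 0.0828] line az -83.3 az from cen 97.1
bar rect ((574.42919921875, 69.4856185913086), (15.70964527130127, 60.41819381713867), 6.147933483123779) 0.07277644680857193
```

View pics/f.png

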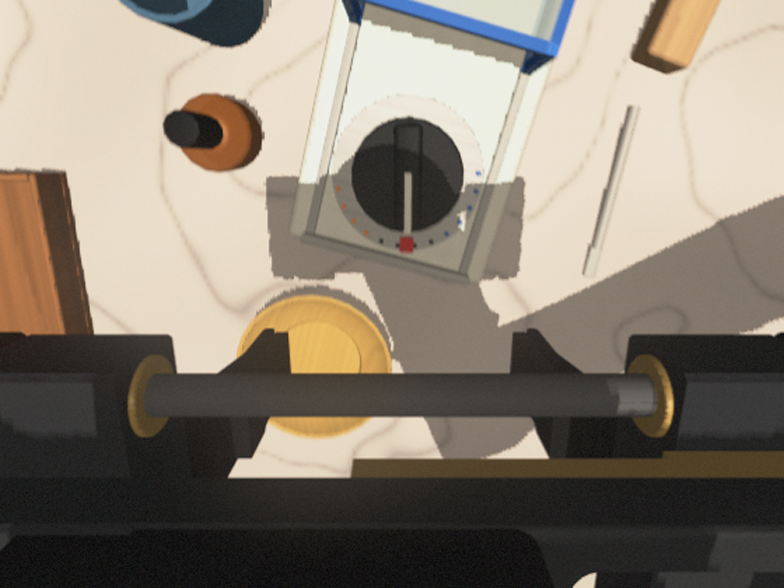

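The view shows the pointer line running straight into the red tab at (406,243), at 96.1–96.7° against the tab's 96.3°. Next I'll take the closed fingers behind the fin and square them to the console.

>>> jog_arm:
  plan: "0 0 0 0 0 .92 1;0 0 0 0 0 .92 1;1 -.06 0 0 0 0 1;1 -.06 0 0 0 0 1;1 -.06 0 0 0 0 1;1 -.06 0 0 0 0 1;1 -.06 0 0 0 0 1;1 -.06 0 0 0 0 1;1 -.06 0 0 0 0 1;1 -.06 0 0 0 0 1"

```text
time_s: 11.4
tcp_pos: [0.5509, -0.0716, 0.1781]
ee_rot: [[-0.147, -0.989, -0.002], [-0.989, 0.147, 0.0], [0.0, 0.002, -1.0]]
wrist_force: [0.4, -0.1, 0.5]
gripper_width: 0.174
gripper_force: 0.0
```

>>> jog_arm:
  plan: ".8 0 0 0 0 0 1;0 0 0 0 0 0 1;0 0 0 0 0 0 1;0 0 0 0 0 0 1;0 0 0 0 0 0 1;0 0 0 0 0 0 1;0 0 .5 0 0 0 1;0 0 .5 0 0 0 1;0 0 0 0 0 0 1;0 0 0 0 0 0 1"

```text
time_s: 12.4
tcp_pos: [0.5486, -0.0899, 0.153]
ee_rot: [[-0.146, -0.989, -0.002], [-0.989, 0.146, -0.0], [0.001, 0.002, -1.0]]
wrist_force: [-0.7, 0.2, 0.2]
gripper_width: 0.004
gripper_force: 0.0
```

Run:
```python
from h import *
s=r.sense();R=np.array(s['ee_rot']);print(s['tcp_pos'],R.round(3).tolist(),s['gripper_width'],R.T@(np.array([.5507,-.0885,.092])-s['tcp_pos'])/.025)
p,d,K,Em=cap('wrist');save(p,'pics/g.png')
```

```text
[ 0.5485662  -0.08987644  0.15295413] [[-0.146, -0.989, -0.002], [-0.989, 0.146, -0.0], [0.001, 0.002, -1.0]] 0.0039228496943648624 [-0.06860972 -0.08052166  2.43798584]
```

View pics/g.png

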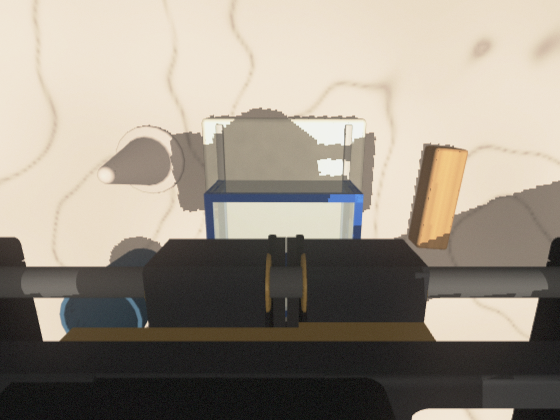

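The closed fingers are centred over the cover at about (285,255), behind the fin. The cone and tumbler are to the left and clear of the path.

>>> jog_arm:
  plan: "0 -.08 .6 0 0 0 1;0 0 .7 0 0 0 1;0 0 .7 0 0 0 1;0 0 .4 0 0 0 1;0 0 0 0 0 0 1;-.4 0 0 0 0 0 1;-.4 0 0 0 0 0 1;-.4 0 0 0 0 0 1;-.4 0 0 0 0 0 1;-.4 0 0 0 0 0 1"

```text
time_s: 13.45
tcp_pos: [0.559, -0.0397, 0.0946]
ee_rot: [[-0.146, -0.989, 0.002], [-0.989, 0.146, -0.0], [-0.0, -0.002, -1.0]]
wrist_force: [0.6, -3.8, 1.9]
gripper_width: 0.005
gripper_force: 1.1
```

>>> jog_arm:
  plan: "-.4 0 0 0 0 0 1;-.4 0 0 0 0 0 1;-.4 0 0 0 0 0 1;-.4 0 0 0 0 0 1;-.4 0 0 0 0 0 1;-.4 0 0 0 0 0 1;-.4 0 0 0 0 0 1;-.4 0 0 0 0 0 1;-.2 0 0 0 0 0 1;-.1 0 0 0 0 0 1"

```text
time_s: 14.45
tcp_pos: [0.5711, 0.0466, 0.0937]
ee_rot: [[-0.146, -0.989, -0.0], [-0.989, 0.146, 0.0], [-0.0, 0.0, -1.0]]
wrist_force: [0.7, -2.4, 0.9]
gripper_width: 0.007
gripper_force: 1.0
```

>>> jog_arm:
  plan: "-.1 0 0 0 0 0 1;-.1 0 0 0 0 0 1;-.1 0 0 0 0 0 1;-.05 0 0 0 0 0 1;-.05 0 0 0 0 0 1;0 0 0 0 0 0 1;0 0 0 0 0 0 1;0 0 0 0 0 0 1;0 0 0 0 0 0 1;0 0 0 0 0 0 1"

```text
time_s: 15.45
tcp_pos: [0.5718, 0.0526, 0.0938]
ee_rot: [[-0.147, -0.989, -0.003], [-0.989, 0.147, -0.004], [0.005, 0.002, -1.0]]
wrist_force: [2.3, -12.5, 0.9]
gripper_width: 0.004
gripper_force: 5.9
```

>>> jog_arm:
  plan: "-.1 0 0 0 0 0 1;-.1 0 0 0 0 0 1;0 0 0 0 0 0 1;0 0 0 0 0 0 1;0 0 0 0 0 0 1;0 0 0 0 0 0 1;0 0 0 0 0 0 1;0 0 0 0 0 0 1;0 0 0 0 0 0 1;0 0 0 0 0 0 1"

```text
time_s: 16.45
tcp_pos: [0.5717, 0.0529, 0.0938]
ee_rot: [[-0.148, -0.989, -0.006], [-0.989, 0.148, -0.011], [0.012, 0.004, -1.0]]
wrist_force: [4.6, -28.0, 1.7]
gripper_width: 0.005
gripper_force: 13.3
```

Solid stop, so the cover is home. Back off, rise and check.

>>> jog_arm:
  plan: ".5 0 0 0 0 0 1;.5 0 0 0 0 0 1;.3 0 -.5 0 0 0 1;0 0 -1 0 0 0 1;0 0 -1 0 0 0 1;0 0 -1 0 0 0 1;-1 0 -1 0 0 0 1;-1 0 -1 0 0 0 1;-1 0 0 0 0 0 1;-1 0 0 0 0 0 1"

```text
time_s: 17.45
tcp_pos: [0.5835, 0.1293, 0.2338]
ee_rot: [[-0.146, -0.989, 0.004], [-0.989, 0.146, 0.003], [-0.003, -0.003, -1.0]]
wrist_force: [0.5, -0.7, -0.1]
gripper_width: 0.002
gripper_force: 0.0
```

>>> jog_arm:
  plan: "-1 0 0 0 0 0 1;-.6 0 0 0 0 0 1;0 0 0 0 0 0 1;0 0 0 0 0 0 1;0 0 0 0 0 0 1;0 0 0 0 0 0 1;0 0 0 0 0 0 1;0 0 0 0 0 0 1;0 0 0 0 0 0 1;0 0 0 0 0 0 1"

```text
time_s: 18.45
tcp_pos: [0.5889, 0.167, 0.2313]
ee_rot: [[-0.146, -0.989, -0.0], [-0.989, 0.146, 0.0], [-0.0, 0.0, -1.0]]
wrist_force: [-0.3, 0.2, 0.1]
gripper_width: 0.008
gripper_force: 0.0
```

Run:
```python
from m import *
s=r.sense();print(s['tcp_pos'],s['wrist_force'])
p,d,K,Em=cap('wrist');save(cv2.resize(p,(784,588),interpolation=cv2.INTER_CUBIC),'pics/i.png')
P=cloud(d,K,Em);t=(P[:,:,2]>.105)&(P[:,:,2]<.12);t[230:]=0
print('fin',cv2.minAreaRect((P[t][:,:2]*1000).astype(np.float32)))
```

```text
[0.58894939 0.16697044 0.23129337] [-0.3045491   0.20895068  0.05162947]
fin ((574.666015625, 69.05149841308594), (11.809910774230957, 59.10831832885742), 81.6576156616211)
```

View pics/i.png

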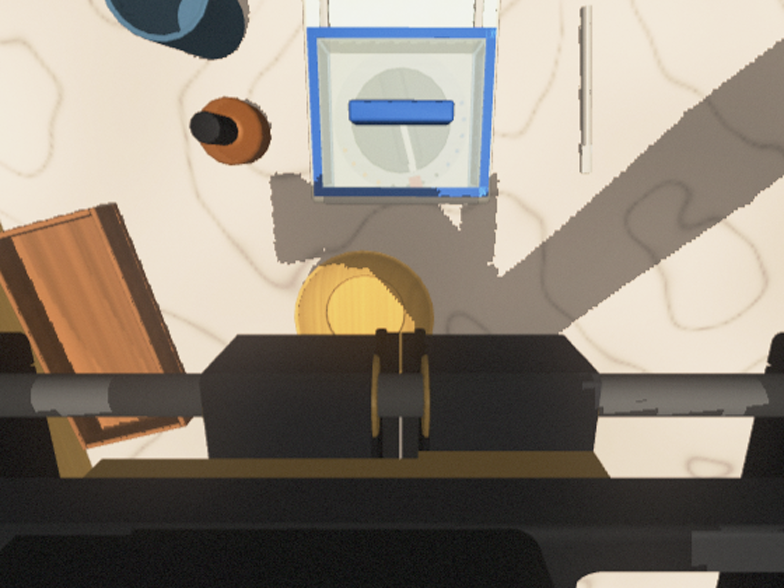

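The fin now sits over the knob axis at (.5747,.0691), and the cover's front edge meets the end stop at (402,195). Through the clear roof the pointer line at (412,165) still runs into the tab at (416,181), and the bystanders are in place.

```bash
python3 -c "
from station import r
print(r.finish_job())"
```

```text
the job is handed in; nothing more can be done
None
```

The job is handed in: the knob's pointer is on the red tab, the cover is fully home against its end stop, the bystanders I could see are where they were, and the arm is clear of everything (the hand-in gave no verdict).

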